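# Click the humidity gauge into the humidor lid

## Task

One of the two humidor lids on the cigar roller's bench has its round humidity gauge still standing proud of its recess. Pick up the wooden press (the turned handle with the broad flat foot), push that gauge straight down with it until it clicks fully home in the lid, then stand the press back upright on the bench. Touch the gauge with the press only, and leave the brass-ended cap cutter standing where it is.

Things in the scene. Friction and masses are not known exactly. Their poses are not given: they have to be found in the camera images.
- lid: dark wooden humidor lid with the unseated gauge, fixed, lying inside face up; 150 (x) by 200 (y) by 28 mm thick, two brass hinges on its +x edge, a pale lip 4 mm high round the face, 59 mm or more from the centre. Origin: centre of its underside on the bench, z up; the gauge's round recess is at the centre. An identical lid (not listed) nearby has its gauge already home.
- gauge: brass disc 60 mm across, 4 mm thick, white dial, on a black 50 mm barrel started in the recess. Origin: centre of the disc's underside, z up; flat top 4 mm above. Slides only straight down, origin from 38 mm above the bench (10 mm proud) to 28 (home, disc on the lid, hard stop). The snap resists with about 10 N: let go before 4 mm it springs back, past 6 mm it clicks home by itself and stays.
- press: the pusher, pale turned wood, 95 mm tall and about 150 g, loose, standing upright on the bench: a broad flat foot 44 mm across and 14 mm high, above it a plain round handle 28 mm across up to the top. Origin: centre of the foot's flat underside, z up along the handle.
- cap_cutter: a bystander tool with the same pale 28 mm round handle and the same 95 mm height, loose, standing upright; instead of a broad foot its lowest 40 mm is a narrow brass tube 22 mm across. Origin: centre of its underside, z up. Not to be used or moved.
Mind the look-alikes: they are no part of the job. What is shaped like the press but orange is not meant.

How it is judged:
By the outcome, as a careful person would: the job done as asked, in the order asked, and still so for the second after the job is handed in, with the robot touching nothing.
It also fails if it takes over 67 s, if anything falls off the work surface, if the arm or the gripper's body presses on something with over 40 N, if the wrist force passes 120 N, or if a joint passes its speed limit or range.

## Robot

A 6-joint arm with a two-finger parallel gripper is mounted at the origin on the work surface. World frame = base frame: x ahead of the robot, y to its left, z up, the work surface at z = 0. Lengths are in m, angles in rad, forces in N, time in s.
With the tool pointing down it reaches from about 0.325 to 0.775 m from the base axis. Payload 9.3 kg.
Tool frame: the origin (TCP) lies between the finger pads; the fingertips stand 22 mm ahead of it and the grasp point (between the pads) lies 3 mm ahead of it; z points along the fingers, y is the line along which they close (so a half turn about z gives the same grasp; the last joint's range is limited). The gripper opens to 85 mm and grips with 20 to 120 N. Pads are 22 mm wide; open, the fingers measure 114 mm over their backs; the gripper's body (76 mm by 85 mm) begins 54 mm behind the grasp point. The pads swing forward as they close: fully open they stand 13 mm farther back than shut.
Start: joints at [1.095, 0.259, 0.021, 1.334, 0, 1.418], TCP at [0.174, 0.522, 0.253] pointing down, gripper open.
Joint ranges: [-3.04, 3.04], [-0.91, 1.82], [-1.04, 1.36], [-1.92, 1.95], [-1.52, 1.45], [-3.14, 3.14]. Speed limits (rad/s): [2.22, 2.22, 2.79, 3.14, 3.14, 3.14].

## Interface

Orientations are given as a unit quaternion [x, y, z, w].
In Python, from cell import ctrl, vision, ticket, spotter gives the robot as it stands. The module is installed in compiled form; this text tells all that it offers.
- The arm moves only by the tool arm_command, never from a script. Its argument "deltas" is text: rows parted by semicolons, each of 7 numbers parted by spaces: the shift along the tool's x, y, z in cm, then the turn, a rotation vector about the tool's x, y, z in degrees, then the opening, from 0 (shut) to 1 (fully open). In form: tx ty tz ax ay az gripper; .... A call has 1 to 8 rows; each row is the pose to reach, as a shift and turn from the pose commanded when the call began, along the tool's axes at that moment; what a row does not reach only later rows make up. A row lasts 1/12 s, in which the tool goes at most 41.7 mm and 7.16 degrees, less where a joint would pass 70% of its speed; a pose out of reach is approached as far as the arm can. A call with a gripper value outside its range is refused whole. The fingers move at their own pace and stop on an object; "grip_force" is the grip in N (left out, the last holds). Time passes only in rows, so rows that repeat a pose let the fingers close. It gives the time, the measured TCP pose, the force, the opening and the grip force at its end, in the units of the state.
- ctrl.observe(): the state, without advancing time (a new reading comes with each control period).
- vision.camera(name): name is "side" or "top"; returns the picture (420x560x3 uint8, red, green, blue); there is no depth.
- vision.camera_params(name): a dict with "intrinsics" (3x3 intrinsics, pixels), "T" (4x4, takes a point from camera to world coordinates). Camera axes: x right, y down, z forward; pixel columns grow to the right and rows downward; lengths in m; the calibration is good to about 2 mm. A picture is of the moment at which its call begins. camera_params takes no time and is no camera call.
- ticket.sign_off(): hands the job in; it is judged then, once.
Trained networks look in the newest picture that a camera, given by its name, has taken for a name from the list of things; names that differ only in an ending like _2 or _b are one class to them, and where a whole thing is asked for, a point or a joint stands for the part that bears it (a point fixed in the world has none). Each returns a list of dicts, best first, with "score" (0 to 1); they miss things now and then, are a little off and sometimes report something else, mostly with a low value. They report only what shows in the picture. A call takes as long as a camera call. They do not tell look-alikes from the thing itself.
- spotter.search_frame(thing, camera): "bbox" ([centre column, centre row, width, height] in pixels, round what is visible of it).
- spotter.silhouettes(thing, camera): "region" (420x560 bool, what is visible of it) and "bbox" ([centre column, centre row, width, height] in pixels, round what is visible of it).
- spotter.mark_of(thing, camera): "uv" ([column, row] in pixels: a listed point, or the origin of a listed thing).
The state is a dict: "time": time; "joint_positions": joint angles; "joint_velocities": joint speeds; "tau": joint torques, N m; "tcp_pos": TCP position; "orientation": TCP orientation; "ft_force": force on the tool from outside, world axes, zero at the start; "wrist_torque": the same for the moment, N m; "grip_width": finger opening in m; "grasp_force": force on a finger pad.
Only numpy, scipy, OpenCV 4.12 (cv2) and the standard library are available. Lean on these libraries where they do the work, as an engineer would, in place of code of your own. Each camera call takes 0.05 s, during which the arm holds its last target. There are 200 camera calls.

## Working session

There is one attempt and no reset: what is moved stays moved. The work goes in short steps, Python scripts to look and compute and a tool call to move; the robot and the scene stay as the last step left them, time stands still between calls to the robot, and variables do not carry over. Pictures are saved under pics/ and viewed, at most 10 in all, crops included, and the job is handed in when it is done.

Besides the shell and the picture viewer there is one more tool, called after ">>>" by a JSON object that holds its "fn" and its "kwargs". arm_command: Moves the arm, as the interface text tells. Its arguments: {"type":"object","properties":{"deltas":{"type":"string"},"grip_force":{"type":"number"}},"required":["deltas"]}

```bash
mkdir -p pics; cat > h.py <<'E'
import numpy as np, cv2
from cell import ctrl, vision, ticket, spotter
def ray(cam,u,v,z):
    p=vision.camera_params(cam);K=np.array(p["intrinsics"]);T=np.array(p["T"])
    d=T[:3,:3]@np.linalg.solve(K,[u,v,1.]);o=T[:3,3]
    return o+d*(z-o[2])/d[2]
def proj(cam,P):
    p=vision.camera_params(cam);K=np.array(p["intrinsics"]);T=np.linalg.inv(np.array(p["T"]))
    q=K@(T[:3,:3]@np.array(P)+T[:3,3]);return q[:2]/q[2]
def snap(cam,name):
    im=vision.camera(cam);cv2.imwrite("pics/"+name,np.ascontiguousarray(im[:,:,::-1]));return im
E
python3 - <<'E'
from h import *
s=ctrl.observe();print(s["time"],s["tcp_pos"],s["orientation"],s["grip_width"])
a=snap("top","a_top.png");b=snap("side","a_side.png")
for c in("top","side"):
    print(c,np.array(vision.camera_params(c)["T"]).round(3).tolist(),np.array(vision.camera_params(c)["intrinsics"]).round(0).tolist())
    for t in("press","cap_cutter","gauge","lid"):
        for r in spotter.mark_of(t,c)[:4]:
            z={"gauge":.035}.get(t,0)
            print(c,t,round(r["score"],2),np.round(r["uv"],1),ray(c,*r["uv"],z).round(3))
E
```

```text
0.0 [0.17435889 0.52136957 0.25265532] [ 1.60678582e-01  9.87006556e-01 -6.40428881e-04 -2.04434089e-04] 0.08557559448845231
top [[0.004, -0.995, 0.095, 0.422], [-1.0, -0.001, 0.029, -0.025], [-0.029, -0.095, -0.995, 0.91], [0.0, 0.0, 0.0, 1.0]] [[495.0, 0.0, 282.0], [0.0, 495.0, 211.0], [0.0, 0.0, 1.0]]
top press 0.92 [369.3 293.5] [ 0.358 -0.157  0.   ]
top press 0.89 [344.7 249.5] [ 0.438 -0.114  0.   ]
top press 0.68 [284.2 237.3] [ 0.46  -0.003  0.   ]
top press 0.6 [304.3 284.2] [ 0.374 -0.04   0.   ]
top cap_cutter 0.67 [235.5 248.8] [0.438 0.086 0.   ]
top gauge 0.59 [373.7 151.1] [ 0.613 -0.163  0.035]
top lid 0.77 [371.5 154.6] [ 0.614 -0.165  0.   ]
side [[0.822, -0.329, 0.465, 0.189], [-0.57, -0.476, 0.67, -0.504], [0.001, -0.816, -0.578, 0.488], [0.0, 0.0, 0.0, 1.0]] [[437.0, 0.0, 280.0], [0.0, 437.0, 210.0], [0.0, 0.0, 1.0]]
side press 0.97 [245.1 255.2] [ 0.458 -0.012  0.   ]
side press 0.81 [240.9 337.7] [ 0.365 -0.155  0.   ]
side press 0.71 [203.7 290.8] [ 0.363 -0.047  0.   ]
side press 0.68 [270.6 294.6] [ 0.443 -0.112  0.   ]
side cap_cutter 0.63 [209.5 232.4] [0.437 0.078 0.   ]
side gauge 0.59 [378.3 253.4] [ 0.613 -0.163  0.035]
side lid 0.7 [378.5 269.5] [ 0.618 -0.165  0.   ]
```

View pics/a_top.png

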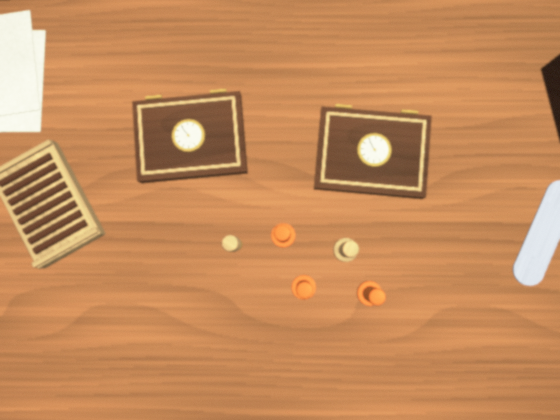

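View pics/a_side.png

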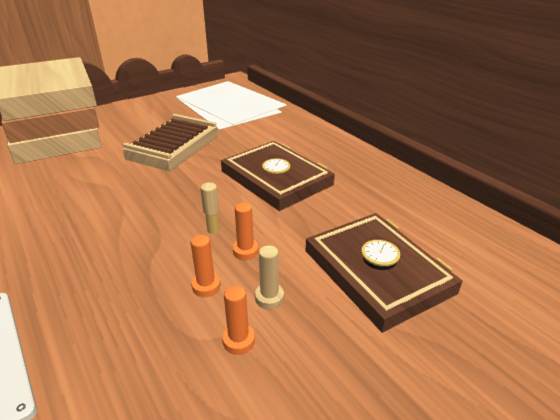

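The top view shows the only pale press at (346,249), the cutter at (230,243), orange decoys, and lids with dials at (188,135) and (374,149). In the side view, the right-hand gauge at (380,252) looks thicker. I'll check its height by triangulating both dials, and refine the press position.

```bash
python3 - <<'E'
from h import *
T=cv2.imread("pics/a_top.png");S=cv2.imread("pics/a_side.png")
def dial(im,u,v,r=22):
    m=np.zeros(im.shape[:2],np.uint8);w=im.min(2)>150
    m[v-r:v+r,u-r:u+r]=w[v-r:v+r,u-r:u+r]
    c=max(cv2.findContours(m,0,2)[0],key=cv2.contourArea)
    return cv2.fitEllipse(cv2.convexHull(c))[0],cv2.boundingRect(c)
def tri(a,b):
    A=[];o=[]
    for c,uv in(("top",a),("side",b)):
        p=ray(c,*uv,0);q=ray(c,*uv,.1);d=(q-p)/np.linalg.norm(q-p);M=np.eye(3)-np.outer(d,d);A.append(M);o.append(M@p)
    return np.linalg.solve(sum(A),sum(o))
for n,t,s in(("left",(188,135),(276,166)),("right",(374,149),(381,252))):
    a,ba=dial(T,*t,15);b,bb=dial(S,*s,18);print(n,np.round(a,1),ba,np.round(b,1),bb,tri(a,b).round(4))
# press silhouettes
for r in spotter.silhouettes("press","top")[:4]+spotter.silhouettes("press","side")[:4]:
    print(round(r["score"],2),np.round(r["bbox"],1))
# model overlay of guess
def circ(c,x,y,z,r):
    return np.array([proj(c,(x+r*np.cos(t),y+r*np.sin(t),z)) for t in np.linspace(0,6.28,40)])
x,y=.440,-.113
out=[]
for c,im,(u,v) in(("top",T,(345,249)),("side",S,(270,280))):
    k=6;cr=cv2.resize(im[v-40:v+40,u-40:u+40],None,fx=k,fy=k,interpolation=cv2.INTER_CUBIC)
    for z,rr in((0.014,.022),(.095,.014)):
        P=(circ(c,x,y,z,rr)-[u-40,v-40]+.5)*k
        cv2.polylines(cr,[P.astype(int)],True,(255,0,0),1)
    out.append(cr[:480,:400] if 0 else cv2.resize(cr,(400,400)))
cv2.imwrite("pics/b.png",np.hstack(out))
E
```

```text
left [187.8 134.8] (174, 121, 28, 28) [275.8 164.7] (264, 159, 24, 12) [0.6457 0.1727 0.0286]
right [374.1 149.2] (360, 135, 29, 29) [380.5 251.3] (365, 241, 32, 21) [ 0.6156 -0.1638  0.0388]
0.92 [344.1 248.6  23.6  26.8]
0.82 [281.2 234.4  21.3  20.9]
0.81 [304.7 288.5  23.6  22.3]
0.64 [370.4 294.4  25.   25.1]
0.97 [247.1 229.   24.6  56.8]
0.85 [206.1 266.4  26.1  59.7]
0.69 [238.9 319.4  34.5  71.9]
0.68 [267.9 275.9  26.8  67. ]
```

View pics/b.png

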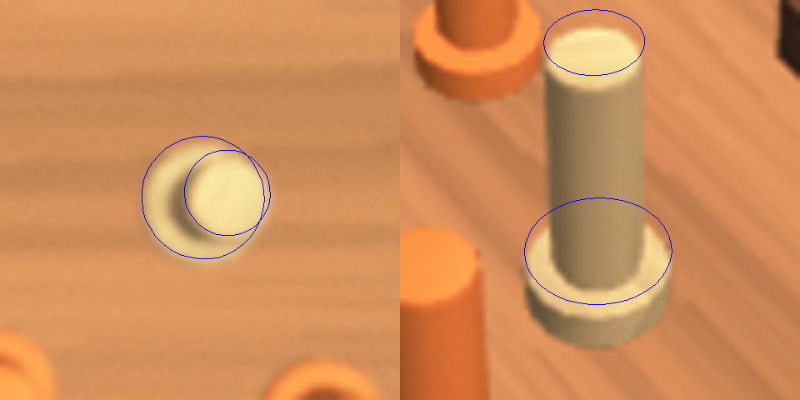

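Right-hand lid is the proud one: its dial measures about 10 mm higher than the other. The press model overlay fits in the top view and sits about 2 px off in the side view, so the press is near (0.439, -0.114). Moving over it now.

>>> {"fn": "arm_command", "kwargs": {"deltas": "-2.6 -3.0 0 0 0 0 1; -5.2 -6 0 0 0 0 1; -7.8 -9 0 0 0 0 1; -10.4 -12 0 0 0 0 1; -13 -15 0 0 0 0 1; -15.7 -18 0 0 0 0 1; -18.3 -21 0 0 0 0 1; -21 -24 0 0 0 0 1"}}

```text
time: 1.27
tcp_pos: [0.2975, 0.2257, 0.2535]
orientation: [0.16, 0.987, 0.0, 0.0]
ft_force: [1.1, 0.3, 0.9]
grip_width: 0.0855
grasp_force: 0.0
```

>>> {"fn": "arm_command", "kwargs": {"deltas": "-2.6 -3.0 0 0 0 0 1; -5.2 -6 0 0 0 0 1; -7.8 -9 0 0 0 0 1; -10.4 -12 0 0 0 0 1; -13 -15 0 0 0 0 1; -15.7 -18 0 0 0 0 1; -18.3 -21 0 0 0 0 1; -21 -24 0 0 0 0 1"}}

```text
time: 1.93
tcp_pos: [0.4207, -0.069, 0.2536]
orientation: [0.161, 0.987, -0.0, 0.0]
ft_force: [1.4, 0.5, 0.6]
grip_width: 0.0853
grasp_force: 0.0
```

>>> {"fn": "arm_command", "kwargs": {"deltas": "-1.6 -1.9 1.5 0 0 0 1; -3.2 -3.75 3 0 0 0 1; -3.2 -3.75 6 0 0 0 1; -3.2 -3.75 8 0 0 0 1; -3.2 -3.75 10 0 0 0 1; -3.2 -3.75 10 0 0 0 1; -3.2 -3.75 10 0 0 0 1"}}

```text
time: 2.52
tcp_pos: [0.4386, -0.1124, 0.1531]
orientation: [0.161, 0.987, 0.0, -0.001]
ft_force: [0.1, -0.5, 0.1]
grip_width: 0.0855
grasp_force: 0.0
```

```bash
python3 - <<'E'
from h import *
s=ctrl.observe();p=s["tcp_pos"];print(p)
im=snap("side","c_side.png")[:,:,::-1]
P=proj("side",(p[0],p[1],.095));Q=proj("side",(p[0],p[1],0.0));t=proj("side",p)
im=np.ascontiguousarray(im)
k=4;u0,v0=200,150
cr=cv2.resize(im[v0:v0+150,u0-20:u0+160],None,fx=k,fy=k)
f=lambda a:tuple(int(x) for x in (np.array(a)-[u0-20,v0]+.5)*k)
cv2.line(cr,f(t),f(Q),(255,0,0),1);cv2.circle(cr,f(P),4,(255,0,0),1)
cv2.imwrite("pics/c.png",cr)
E
```

```text
[ 0.43861259 -0.11243846  0.15314127]
```

View pics/c.png

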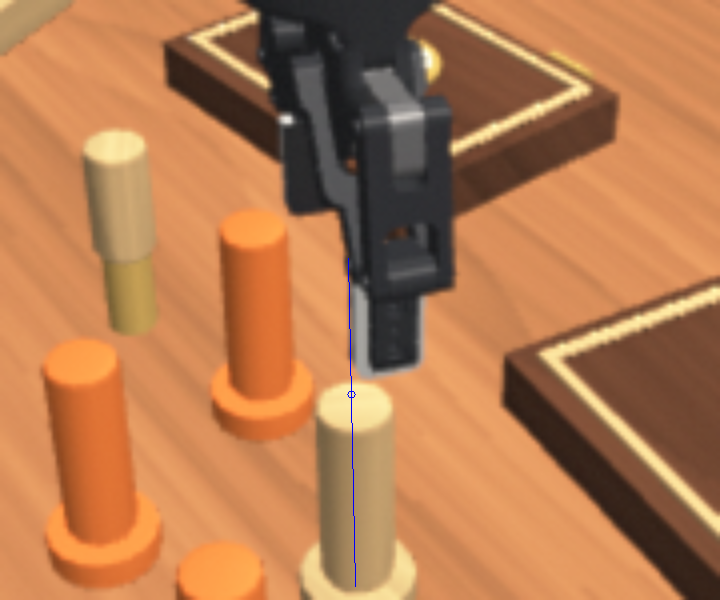

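The gripper is centred over the pale press: its top is at crop (354,400) and the TCP axis is at (351,394). Descend and grip.

>>> {"fn": "arm_command", "kwargs": {"deltas": "0 0 2.5 0 0 0 1; 0 0 5 0 0 0 1; 0 0 7 0 0 0 1; 0 0 7.8 0 0 0 1; 0 0 7.8 0 0 0 1"}}

```text
time: 2.98
tcp_pos: [0.4389, -0.1124, 0.0751]
orientation: [0.161, 0.987, 0.0, -0.0]
ft_force: [-0.2, -0.1, 0.3]
grip_width: 0.0851
grasp_force: 0.0
```

>>> {"fn": "arm_command", "kwargs": {"deltas": "0 0 0 0 0 0 0; 0 0 0 0 0 0 0; 0 0 0 0 0 0 0; 0 0 0 0 0 0 0; 0 0 0 0 0 0 0; 0 0 0 0 0 0 0; 0 0 0 0 0 0 0; 0 0 0 0 0 0 0", "grip_force": 60}}

```text
time: 3.65
tcp_pos: [0.4394, -0.1128, 0.076]
orientation: [0.161, 0.987, -0.0, 0.001]
ft_force: [-1.2, -0.6, 6.2]
grip_width: 0.0266
grasp_force: 58.3
```

>>> {"fn": "arm_command", "kwargs": {"deltas": "0 0 -1 0 0 0 0; 0 0 -3 0 0 0 0; 0 0 -5 0 0 0 0; 0 0 -7 0 0 0 0; 0 0 -7 0 0 0 0; 0 0 -7 0 0 0 0"}}

```text
time: 4.15
tcp_pos: [0.4393, -0.1127, 0.1458]
orientation: [0.161, 0.987, -0.0, 0.001]
ft_force: [-0.0, -0.1, -1.6]
grip_width: 0.0266
grasp_force: 59.0
```

>>> {"fn": "arm_command", "kwargs": {"deltas": "-2 0.1 0 0 0 0 0; -5 0.2 0 0 0 0 0; -8 0.3 0 0 0 0 0; -11 0.45 0 0 0 0 0; -14 0.6 0 0 0 0 0; -17 0.7 0 0 0 0 0; -18.3 0.75 0 0 0 0 0; -18.3 0.75 0 0 0 0 0"}}

```text
time: 4.82
tcp_pos: [0.6167, -0.1642, 0.1424]
orientation: [0.161, 0.987, 0.0, -0.001]
ft_force: [-1.1, 0.2, -1.9]
grip_width: 0.0271
grasp_force: 59.0
```

```bash
python3 - <<'E'
from h import *
s=ctrl.observe();print(s["tcp_pos"],s["ft_force"],s["grip_width"])
a=snap("side","d_side.png");b=snap("top","d_top.png")
def crop(im,u,v):return cv2.resize(np.ascontiguousarray(im[v-65:v+65,u-65:u+65,::-1]),(400,400),interpolation=cv2.INTER_CUBIC)
cv2.imwrite("pics/d.png",np.hstack([crop(a,380,215),crop(b,374,150)]))
E
```

```text
[ 0.61667063 -0.16416048  0.14240492] [-1.05774137  0.20044445 -1.91338243] 0.027081040589382516
```

View pics/d.png

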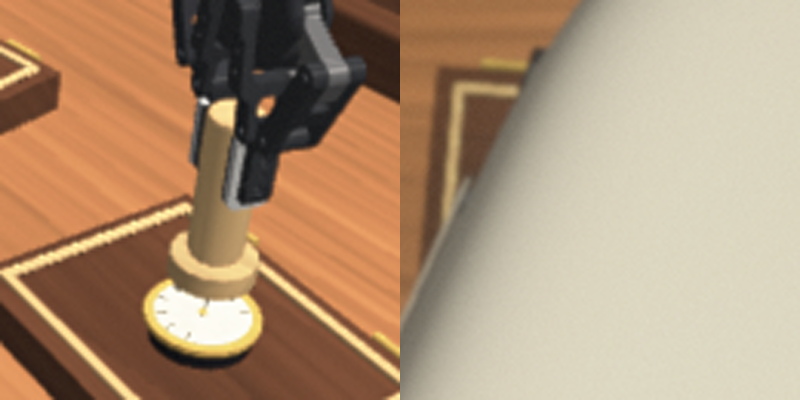

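The side view shows the press above the gauge: foot underside near crop (214,280), dial at (203,318). I'll check its tilt and centring in numbers.

```bash
python3 - <<'E'
from h import *
x,y=.6167,-.1642
for n,P in(("gauge top",(.6155,-.164,.042)),("foot bottom",(x,y,.0664)),("foot top",(x,y,.0804)),("handle top",(x,y,.1614))):
    print(n,((proj("side",P)-[315,150])*400/130).round(1))
E
```

```text
gauge top [201.2 307.4]
foot bottom [209.8 269.3]
foot top [213.7 247.1]
handle top [238.2 107.4]
```

Upright and centred to within about 2 mm. Lower to just above contact, then push in small steps.

>>> {"fn": "arm_command", "kwargs": {"deltas": "0 0 0.8 0 0 0 0; 0 0 1.6 0 0 0 0; 0 0 2.1 0 0 0 0; 0 0 2.1 0 0 0 0; 0 0 2.1 0 0 0 0"}}

```text
time: 5.33
tcp_pos: [0.6143, -0.1633, 0.124]
orientation: [0.161, 0.987, 0.0, -0.0]
ft_force: [-0.0, -0.9, -1.7]
grip_width: 0.0269
grasp_force: 59.0
```

>>> {"fn": "arm_command", "kwargs": {"deltas": "0 0 0.2 0 0 0 0; 0 0 0.4 0 0 0 0; 0 0 0.6 0 0 0 0; 0 0 0.6 0 0 0 0"}}

```text
time: 5.67
tcp_pos: [0.615, -0.1635, 0.1183]
orientation: [0.161, 0.987, -0.0, 0.0]
ft_force: [-0.5, -0.3, -2.3]
grip_width: 0.0264
grasp_force: 59.1
```

>>> {"fn": "arm_command", "kwargs": {"deltas": "0 0 0.2 0 0 0 0; 0 0 0.4 0 0 0 0; 0 0 0.6 0 0 0 0; 0 0 0.8 0 0 0 0; 0 0 0.8 0 0 0 0"}}

```text
time: 6.08
tcp_pos: [0.6146, -0.1634, 0.1095]
orientation: [0.161, 0.987, 0.0, -0.001]
ft_force: [-0.6, 0.2, -1.8]
grip_width: 0.0269
grasp_force: 59.1
```

>>> {"fn": "arm_command", "kwargs": {"deltas": "0 0 0.1 0 0 0 0; 0 0 0.15 0 0 0 0; 0 0 0.15 0 0 0 0"}}

```text
time: 6.33
tcp_pos: [0.6148, -0.1635, 0.1085]
orientation: [0.161, 0.987, 0.0, -0.0]
ft_force: [0.2, 0.5, -0.7]
grip_width: 0.027
grasp_force: 59.1
```

>>> {"fn": "arm_command", "kwargs": {"deltas": "0 0 0.1 0 0 0 0; 0 0 0.1 0 0 0 0; 0 0 0.1 0 0 0 0"}}

```text
time: 6.58
tcp_pos: [0.615, -0.1635, 0.1081]
orientation: [0.161, 0.987, -0.0, 0.0]
ft_force: [0.1, -0.1, 1.4]
grip_width: 0.0269
grasp_force: 59.4
```

>>> {"fn": "arm_command", "kwargs": {"deltas": "0 0 0.1 0 0 0 0; 0 0 0.15 0 0 0 0; 0 0 0.15 0 0 0 0"}}

```text
time: 6.83
tcp_pos: [0.6152, -0.1637, 0.1078]
orientation: [0.161, 0.987, -0.0, 0.001]
ft_force: [-3.3, 1.3, 11.4]
grip_width: 0.0267
grasp_force: 60.5
```

Hard stop reached: the force rises with no further travel, and the foot is at about z = 0.032. Lift and go back to the press's original spot.

>>> {"fn": "arm_command", "kwargs": {"deltas": "0 0 -1 0 0 0 0; 0 0 -2.5 0 0 0 0; 0 0 -4 0 0 0 0; 0 0 -4 0 0 0 0"}}

```text
time: 7.17
tcp_pos: [0.616, -0.1639, 0.1493]
orientation: [0.161, 0.987, -0.0, 0.002]
ft_force: [0.4, 0.9, -0.5]
grip_width: 0.027
grasp_force: 59.0
```

>>> {"fn": "arm_command", "kwargs": {"deltas": "2 -0.1 0 0 0 0 0; 5 -0.2 0 0 0 0 0; 8 -0.3 0 0 0 0 0; 11 -0.45 0 0 0 0 0; 14 -0.6 0 0 0 0 0; 17 -0.7 0 0 0 0 0; 18.3 -0.75 0 0 0 0 0; 18.3 -0.75 0 0 0 0 0"}}

```text
time: 7.83
tcp_pos: [0.4361, -0.1114, 0.146]
orientation: [0.161, 0.987, 0.0, -0.001]
ft_force: [-0.8, 0.2, -2.3]
grip_width: 0.0271
grasp_force: 59.1
```

```bash
python3 - <<'E'
from h import *
s=ctrl.observe();print(s["tcp_pos"],s["ft_force"],s["grip_width"])
a=snap("side","e_side.png")
cv2.imwrite("pics/e.png",cv2.resize(np.ascontiguousarray(a[120:330,180:460,::-1]),(800,600),interpolation=cv2.INTER_CUBIC))
E
```

```text
[ 0.43606958 -0.11135072  0.14603192] [-0.81087508  0.19410621 -2.32917584] 0.02711744164982509
```

View pics/e.png

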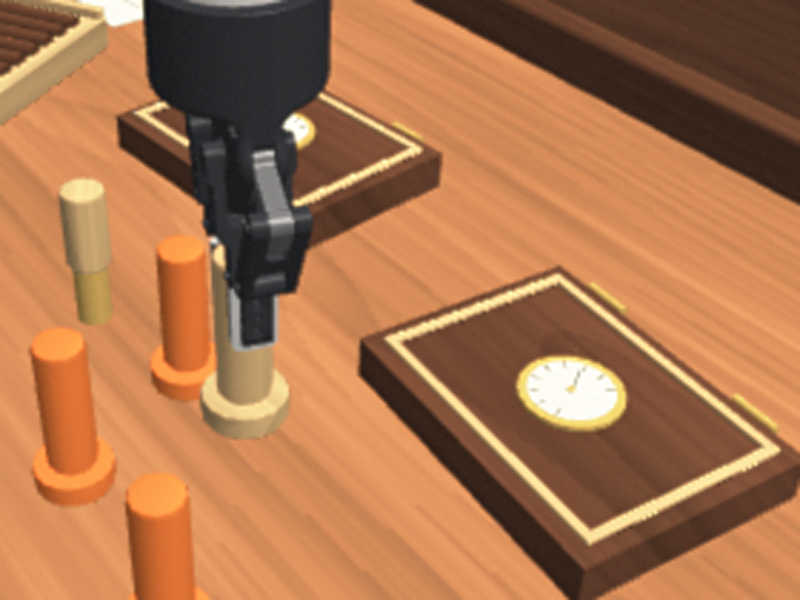

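The gauge now lies flush on the lid at crop (572,392), the cutter still stands, and the press is upright above its spot. Lower it.

>>> {"fn": "arm_command", "kwargs": {"deltas": "0 0 1.5 0 0 0 0; 0 0 3 0 0 0 0; 0 0 4.5 0 0 0 0; 0 0 6 0 0 0 0; 0 0 6.6 0 0 0 0; 0 0 6.6 0 0 0 0; 0 0 6.6 0 0 0 0"}}

```text
time: 8.47
tcp_pos: [0.4396, -0.1128, 0.0802]
orientation: [0.161, 0.987, 0.0, -0.0]
ft_force: [-0.2, -0.4, -1.5]
grip_width: 0.0267
grasp_force: 59.1
```

>>> {"fn": "arm_command", "kwargs": {"deltas": "0 0 0.1 0 0 0 0; 0 0 0.2 0 0 0 0; 0 0 0.2 0 0 0 0; 0 0 0.2 0 0 0 0"}}

```text
time: 8.8
tcp_pos: [0.4392, -0.1127, 0.0787]
orientation: [0.161, 0.987, -0.0, 0.0]
ft_force: [-0.7, 0.8, -0.9]
grip_width: 0.0266
grasp_force: 59.1
```

>>> {"fn": "arm_command", "kwargs": {"deltas": "0 0 0.1 0 0 0 0; 0 0 0.2 0 0 0 0; 0 0 0.2 0 0 0 0; 0 0 0.2 0 0 0 0"}}

```text
time: 9.13
tcp_pos: [0.4389, -0.1126, 0.0763]
orientation: [0.161, 0.987, 0.0, -0.0]
ft_force: [0.2, 0.8, -2.3]
grip_width: 0.0263
grasp_force: 59.1
```

>>> {"fn": "arm_command", "kwargs": {"deltas": "0 0 0.05 0 0 0 0; 0 0 0.1 0 0 0 0; 0 0 0.1 0 0 0 0"}}

```text
time: 9.38
tcp_pos: [0.4392, -0.1127, 0.076]
orientation: [0.161, 0.987, -0.0, 0.0]
ft_force: [-3.3, 0.5, 8.9]
grip_width: 0.027
grasp_force: 60.5
```

Foot is on the bench (about 10 N). Release gently and retreat straight up.

>>> {"fn": "arm_command", "kwargs": {"deltas": "0 0 0 0 0 0 0.4; 0 0 0 0 0 0 0.5; 0 0 0 0 0 0 0.7; 0 0 0 0 0 0 0.9; 0 0 0 0 0 0 1; 0 0 0 0 0 0 1; 0 0 0 0 0 0 1; 0 0 0 0 0 0 1"}}

```text
time: 10.05
tcp_pos: [0.439, -0.1126, 0.0752]
orientation: [0.161, 0.987, 0.0, -0.0]
ft_force: [0.6, 0.6, -0.4]
grip_width: 0.085
grasp_force: 0.0
```

>>> {"fn": "arm_command", "kwargs": {"deltas": "0 0 -1 0 0 0 1; 0 0 -3 0 0 0 1; 0 0 -5 0 0 0 1; 0 0 -8 0 0 0 1; 0 0 -11 0 0 0 1; 0 0 -14 0 0 0 1; 0 0 -16 0 0 0 1; 0 0 -16 0 0 0 1"}}

```text
time: 10.72
tcp_pos: [0.4403, -0.1131, 0.2393]
orientation: [0.161, 0.987, -0.001, 0.003]
ft_force: [-0.2, 0.6, 0.5]
grip_width: 0.0854
grasp_force: 0.0
```

```bash
python3 - <<'E'
from h import *
s=ctrl.observe();print(s["tcp_pos"],s["ft_force"],s["grip_width"])
snap("side","f_side.png")
E
```

```text
[ 0.44029395 -0.1131321   0.23927367] [-0.23938955  0.55283187  0.49001522] 0.08535062303923246
```

View pics/f_side.png

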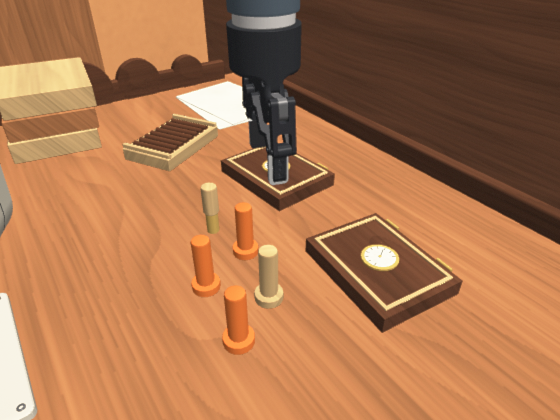

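The press stands upright at (269,275), the gauge is flush at (380,257), the cutter is unmoved at (210,208), and the gripper is clear of everything. Signing off.

```bash
python3 -c "
from h import *
print(ticket.sign_off())"
```

```text
the job is handed in; nothing more can be done
None
```

The gauge on the right-hand lid is pressed fully home, the press stands upright back at its original spot, the cap cutter was not touched, and the job was handed in at about 11 s on the robot's clock.

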